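# Clear the jar, open the retaining arm and put the wire reel away

## Task

Put the reel of copper wire away. First slide the blue jar along the bench, upright and never lifted, wholly inside the yellow taped square, out of the way of the reel stand's closed retaining arm; then swing the arm all the way aside to its stop, lift the reel straight up off its spindle and set it down gently and flat in the blue tray, not the orange one. Last, swing the arm fully closed again over the empty spindle; leave the jar in its square and the vials and goggles undisturbed.

Things in the scene. Friction and masses are not known exactly. Their poses are not given: they have to be found in the camera images.
- stand: Grey reel stand fixed to the bench. Origin: on the bench under the axis of the upright steel spindle (14 mm diameter, top 56 mm above the bench). Base plate 8 mm high, from x = -45 to 145 and y = -35 to 35 mm in its own frame. The hinge post (22 mm diameter, hub 26 mm, top 78 mm above the bench) stands 110 mm from the spindle along the stand's own +x.
- keeper_hinge (a point): Point on the vertical hinge axis of the retaining arm, 69 mm above the bench (mid-height of the arm), 110 mm from the spindle axis.
- keeper (a joint): Retaining arm's angle q, rad. 0 (stop) = closed: from the hinge over the spindle, along the stand's own -x. It grows as the tip swings to the stand's +y side (clockwise from above), where the jar stands; stop at 1.6 = fully aside. The arm points along (-cos q, sin q) in the stand's x, y. No spring: stays where left; about 0.5 N at the tip moves it. Starts at 0 to 0.1.
- keeper_tip (a point): Free end of the retaining arm, 155 mm from the hinge axis, on the arm's centre line at mid-height. The arm is a level bar 14 mm wide, from 62 to 76 mm above the bench, yellow with a red last 30 mm; a fingertip can push it on either side. It passes 6 mm above the spindle and 14 mm above the reel.
- reel: Rigid reel wound with copper wire: two white flanges 60 mm in diameter, 5 mm thick, 40 mm high over all; winding 50 mm and bore 20 mm in diameter; about 0.22 kg. Origin: centre of its underside; z along its axis. It starts on the spindle, standing on the stand's base plate (underside 8 mm, top 48 mm above the bench).
- jar: Blue jar with a dark lid and a pale label, closed, 84 mm in diameter up to 62 mm above the bench, narrowing to a lid 72 mm in diameter, 88 mm high over all, about 0.35 kg. Origin: centre of its underside. It starts standing on the bench beside the reel, in the way of the retaining arm.
- park: Square of yellow tape on the bench (flat, 0.8 mm, no obstacle), 150 mm inside and 174 mm outside, where the jar must stand. Origin: its centre; x and y along its sides.
- blue_tray: Blue open tray fixed to the bench, 150 x 150 mm outside, 30 mm high, walls 4 mm and floor at most 5 mm thick. Origin: centre of its underside. It may be in either of two places, the orange tray in the other.
- orange_tray: Orange open tray, same size as the blue one, fixed; not to be used.
- vial0: Amber dropper vial, loose, 28 mm in diameter, 77 mm high, black top. Origin: centre of its underside. Leave alone.
- vial1: A second amber dropper vial, same size, loose. Leave alone.
- goggles: Brass goggles with green round lenses, loose, about 60 x 170 x 62 mm high. Origin: centre of the underside. Leave alone.
Things that resemble listed ones, but are neither listed nor needed, are in the scene too. Several things look just like the jar: the one meant starts nearest to the robot's base.

How it is judged (in metres and radians):
On the way, in this order (a step that is already met when the one before it is completed fails the run):
1. the jar stands in the taped square, the arm still closed (below 0.3 rad) (x of jar in the frame of park between -0.034 and 0.034 m and y of jar in the frame of park between -0.034 and 0.034 m and angle between jar's own z axis and vertical below 0.1 rad and height (world z) of jar below 0.006 m and value of joint keeper below 0.3 rad), for 0.2 s.
2. the arm is swung aside (beyond 1.35 rad), the reel still on the spindle (value of joint keeper above 1.35 rad and horizontal distance between reel and stand below 0.008 m), for 0.2 s.
3. the reel is lifted clear above the spindle, upright, in the fingers (z of reel in the frame of stand above 0.056 m and horizontal distance between reel and stand below 0.05 m and angle between reel's own z axis and vertical below 0.5 rad and contact force between reel and the fingers above 0.5 N).
4. the reel lies flat and released in the blue tray (x of reel in the frame of blue_tray between -0.045 and 0.045 m and y of reel in the frame of blue_tray between -0.045 and 0.045 m and z of reel in the frame of blue_tray below 0.01 m and angle between reel's own z axis and vertical below 0.12 rad and linear speed of reel below 0.02 m/s and contact force between reel and the fingers below 0.1 N), for 0.2 s.
At the end, for the whole second after the job is handed in: Jar upright on the bench, centre within 34 mm of the square's centre along each side; reel flat (0.12 rad), at rest and released on the blue tray's floor, axis within 45 mm of its centre along each side; retaining arm closed (below 0.15 rad) (all of step 4 and x of jar in the frame of park between -0.034 and 0.034 m and y of jar in the frame of park between -0.034 and 0.034 m and angle between jar's own z axis and vertical below 0.1 rad and height (world z) of jar below 0.006 m and value of joint keeper below 0.15 rad and linear speed of jar below 0.02 m/s); the robot touches nothing.
It fails at once if the jar is tipped by more than 0.35 rad or lifted off the bench by more than 15 mm (angle between jar's own z axis and vertical above 0.35 rad or height (world z) of jar above 0.015 m).
It fails at once if the reel is dropped (falling free more than about 20 mm above the tray floor) (z of reel in the frame of blue_tray above 0.025 m and horizontal distance between reel and stand above 0.05 m and linear speed of reel above 0.25 m/s and contact force between reel and the fingers below 0.05 N).
It fails at once if the reel is tipped by more than 0.7 rad (angle between reel's own z axis and vertical above 0.7 rad).
It fails at once if a vial or the goggles are moved by more than 20 mm (distance of any of vial0, vial1, goggles from where it was at the start of the episode above 0.02 m).
It also fails if it takes over 72 s, if anything falls off the work surface, if the arm or the gripper's body presses on something with over 40 N, if the wrist force passes 120 N, or if a joint passes its speed limit or range.

## Robot

A 6-joint arm with a two-finger parallel gripper is mounted at the origin on the work surface. World frame = base frame: x ahead of the robot, y to its left, z up, the work surface at z = 0. Lengths are in m, angles in degrees, forces in N, time in s.
With the tool pointing down it reaches from about 0.35 to 0.875 m from the base axis. Payload 4.2 kg.
Tool frame: the origin (TCP) lies midway between the tips of the shut fingers; the grasp point (between the pads) lies 19 mm behind it (manip.hold_point_z is the distance from the TCP to the grasp point, in m); z points along the fingers, y is the line along which they close (so a half turn about z gives the same grasp; the last joint's range is limited). The gripper opens to 87 mm and grips with 3 to 60 N. Pads are 19 mm wide; open, the fingers measure 117 mm over their backs; the gripper's body (75 mm by 190 mm) begins 51 mm behind the grasp point.
Start: joints at [-51.417, 22.042, 0.453, 0, -68.411, -14.817], TCP at [0.252, -0.572, 0.223] pointing down, gripper open.
Joint ranges: [-179.83, 179.83], [-69.29, 118.12], [-61.27, 80.66], [-181.25, 117.63], [-171.15, -9.14], [-177.46, 177.46]. Speed limits (degrees/s): [159.86, 159.86, 180, 180, 180, 180].

## Interface

Orientations are given as a 3x3 rotation matrix whose columns are the frame's x, y, z axes.
In Python, from plant import manip, capture, recognise, mark_of gives the robot as it stands. The module is installed in compiled form; this text tells all that it offers.
- The arm moves only by the tool step_arm, never from a script. Its argument "targets" is text: rows parted by semicolons, each of 7 numbers parted by spaces: the shift along the world's x, y, z in cm, then the turn, a rotation vector about the world's x, y, z in rad, then the opening, from -1 (shut) to 1 (fully open). A call has 1 to 10 rows; each row shifts and turns the commanded pose from where the row before left it; what a row does not reach is not made up. A row lasts 1/10 s, in which the tool goes at most 50 mm and 8.59 degrees, less where a joint would pass 70% of its speed; a pose out of reach is approached as far as the arm can. A call is refused whole if a number of a shift passes 5 or a number of a turn 0.15, either way. A call with a gripper value outside its range is refused whole. The fingers move at their own pace and stop on an object; the grip force is fixed at half the most. Time passes only in rows, so rows that do not move let the fingers close. It gives the time, the measured TCP pose, the force, the opening and the grip force at its end, in the units of the state.
- manip.observe(): the state, without advancing time (a new reading comes with each control period).
- capture(name): name is "side" or "top" or "wrist"; returns a dict with "img" (384x512x3 uint8, red, green, blue), "intrinsics" (3x3 intrinsics, pixels), "dist_coeffs" ([k1, k2, p1, p2, k3] as OpenCV has them; the pictures are not rectified), "rvec" (rotation vector, rad) and "tvec" (3), from world to camera coordinates, as OpenCV has them. Camera axes: x right, y down, z forward; pixel columns grow to the right and rows downward; lengths in m; the calibration is good to about 2 mm. A picture is of the moment at which its call begins. There is no depth.
- manip.sign_off(): hands the job in; it is judged then, once.
Trained networks look in a picture, given as the dict that the camera call returned (one of the last four; its "shot" number tells which), for a name from the list of things; names that differ only in an ending like _2 or _b are one class to them, and where a whole thing is asked for, a point or a joint stands for the part that bears it (a point fixed in the world has none). Each returns a list of dicts, best first, with "score" (0 to 1); they miss things now and then, are a little off and sometimes report something else, mostly with a low value. They report only what shows in the picture. A call takes as long as a camera call. They do not tell look-alikes from the thing itself.
- recognise(picture, name): "at" ([column, row] as shares, 0 to 1, of the picture: columns of its width, rows of its height, amid what is visible of it).
- mark_of(picture, name): "at" ([column, row] as shares, 0 to 1, of the picture: columns of its width, rows of its height: a listed point, or the origin of a listed thing).
The state is a dict: "time": time; "joint_pos": joint angles; "qd": joint speeds; "tau": joint torques, N m; "eef_pos": TCP position; "tool_rot": TCP orientation; "force": force on the tool from outside, world axes, zero at the start; "moment": the same for the moment, N m; "finger_gap": finger opening in m; "finger_force": force on a finger pad.
Only numpy, scipy, OpenCV 4.12 (cv2) and the standard library are available. Lean on these libraries where they do the work, as an engineer would, in place of code of your own. Each camera call takes 0.05 s, during which the arm holds its last target. There are 200 camera calls.

## Working session

There is one attempt and no reset: what is moved stays moved. The work goes in short steps, Python scripts to look and compute and a tool call to move; the robot and the scene stay as the last step left them, time stands still between calls to the robot, and variables do not carry over. Pictures are saved under pics/ and viewed, at most 10 in all, crops included, and the job is handed in when it is done.

Besides the shell and the picture viewer there is one more tool, called after "Emit:" as a command line: name --argument value ..., lists and objects as JSON in quotes. step_arm: Moves the arm, as the interface text tells. Its arguments: {"type":"object","properties":{"targets":{"type":"string"}},"required":["targets"]}

```bash
mkdir -p pics
cat > h.py <<'E'
import numpy as np, cv2
from plant import manip, capture, recognise, mark_of
def cam(c):
    K=np.array(c["intrinsics"],float);d=np.array(c["dist_coeffs"],float)
    R=cv2.Rodrigues(np.array(c["rvec"],float))[0];t=np.array(c["tvec"],float).reshape(3)
    return K,d,R,t
def world(c,at,z):
    K,d,R,t=cam(c); p=np.array([[[at[0]*512,at[1]*384]]],float)
    u=cv2.undistortPoints(p,K,d)[0,0]; r=R.T@np.array([u[0],u[1],1]); o=-R.T@t
    return o+r*(z-o[2])/r[2]
def save(c,n,crop=None,s=1.5):
    im=c["img"][:,:,::-1]
    if crop: a,b,e,f=crop; im=im[b:f,a:e]
    cv2.imwrite("pics/"+n+".png",cv2.resize(im,None,fx=s,fy=s,interpolation=cv2.INTER_CUBIC))
E
python3 - <<'E'
from h import *
T=capture("top");S=capture("side")
save(T,"top0");save(S,"side0")
Z=dict(stand=0,keeper_hinge=.069,keeper_tip=.069,reel=.008,jar=0,park=0,blue_tray=0,orange_tray=0,vial0=0,goggles=0)
for n,z in Z.items():
  for q,c in(("T",T),("S",S)):
    for m in mark_of(c,n)[:5]:
        print(n,q,round(m["score"],2),np.round(np.array(m["at"])*[512,384]),np.round(world(c,m["at"],z)[:2],3))
E
```

```text
stand T 0.67 [257. 221.] [0.518 0.034]
stand S 0.72 [277. 224.] [0.52  0.037]
keeper_hinge T 0.92 [252. 182.] [0.619 0.044]
keeper_hinge S 0.71 [242. 200.] [0.623 0.047]
keeper_tip T 0.6 [256. 245.] [0.461 0.037]
keeper_tip S 0.63 [295. 209.] [0.47  0.044]
reel T 0.65 [257. 221.] [0.518 0.035]
reel S 0.68 [279. 221.] [0.517 0.031]
reel S 0.24 [276. 224.] [0.521 0.049]
jar T 0.98 [212. 116.] [0.802 0.153]
jar T 0.73 [176. 143.] [0.731 0.252]
jar T 0.71 [212. 222.] [0.516 0.156]
jar T 0.66 [276. 112.] [ 0.81 -0.02]
jar S 0.96 [168. 231.] [0.804 0.161]
jar S 0.63 [181. 258.] [0.718 0.251]
jar S 0.58 [266. 253.] [0.518 0.166]
blue_tray T 0.73 [375. 261.] [ 0.411 -0.276]
blue_tray S 0.94 [330. 177.] [ 0.406 -0.288]
orange_tray T 0.62 [361. 185.] [ 0.61  -0.244]
orange_tray S 0.64 [270. 171.] [ 0.623 -0.27 ]
vial0 T 0.72 [141. 152.] [0.706 0.347]
vial0 T 0.52 [147. 184.] [0.619 0.33 ]
vial0 S 0.74 [204. 287.] [0.623 0.325]
vial0 S 0.64 [171. 287.] [0.696 0.346]
vial0 S 0.22 [265. 252.] [0.521 0.164]
goggles T 0.79 [277. 113.] [ 0.808 -0.023]
goggles S 0.64 [196. 197.] [ 0.803 -0.021]
```

View pics/top0.png

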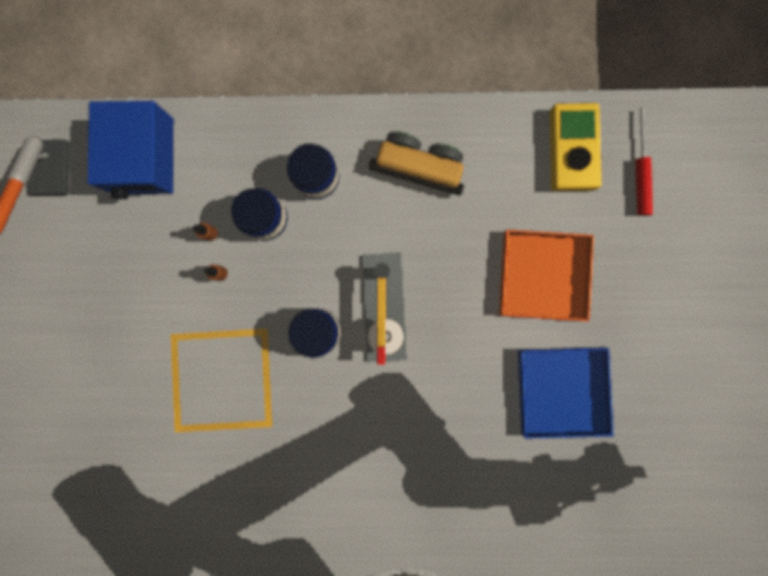

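View pics/side0.png

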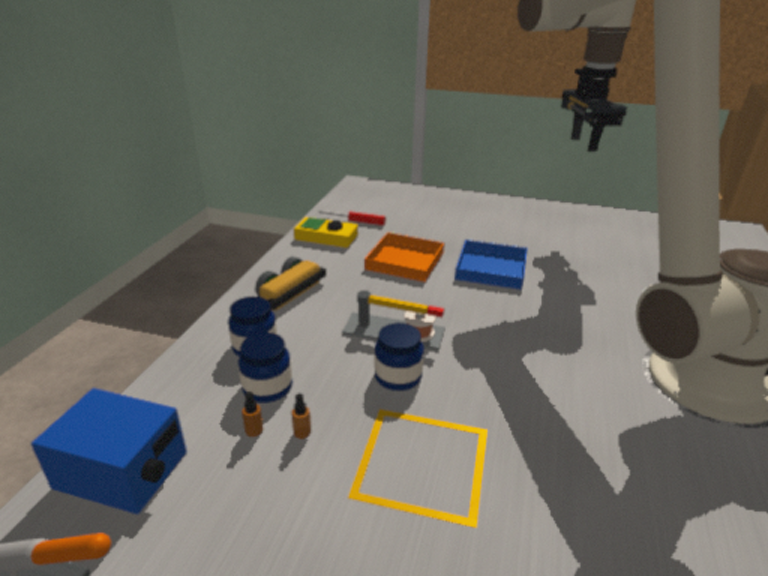

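The top view, in shown 768-wide pixels, has the arm at (381,310), the reel at (387,336), the blue tray at (565,392), the orange tray at (547,275) and the taped square at (222,381).
There are three jar candidates: (312,168), (258,212) and (313,332). The last, at about (0.517, 0.16), is nearest the base and beside the reel, so it is the one meant. I'll confirm this in a crop.

Run:
```python
from h import *
T=capture("top");save(T,"crop1",(105,150,295,300),4)
hsv=cv2.cvtColor(T["img"],cv2.COLOR_RGB2HSV)
def blob(lo,hi,z,box):
    m=cv2.inRange(hsv,lo,hi); k=np.zeros_like(m);a,b,e,f=box;k[b:f,a:e]=m[b:f,a:e]
    p=cv2.findNonZero(k); r=cv2.minAreaRect(p); bx=cv2.boxPoints(r)+.5
    w=np.array([world(T,q/[512,384],z)[:2] for q in bx]); print(len(p),np.round(w,3).tolist(),"c",np.round(w.mean(0),4))
    return w
w=blob((15,120,100),(35,255,255),0,(105,210,190,300)); e=w[1]-w[0];print("side",np.linalg.norm(w-np.roll(w,1,0),axis=1),"ang",np.degrees(np.arctan2(e[1],e[0])))
blob((105,120,60),(125,255,255),.03,(335,220,420,300))
blob((0,120,80),(35,255,255),.069,(240,165,270,250))
blob((105,80,20),(130,255,110),.088,(185,195,228,245))
blob((105,120,20),(135,255,110),.088,(185,195,228,245))
print(manip.observe()["tool_rot"])
```

```text
969 [[0.517, 0.42], [0.524, 0.245], [0.35, 0.236], [0.343, 0.41]] c [0.4334 0.3278]
side [0.17420287 0.17538876 0.17375558 0.17402362] ang -87.66614965211974
3270 [[0.482, -0.195], [0.488, -0.346], [0.34, -0.348], [0.334, -0.198]] c [ 0.4113 -0.2718]
359 [[0.609, 0.046], [0.609, 0.031], [0.467, 0.033], [0.467, 0.048]] c [0.538  0.0395]
689 [[0.535, 0.199], [0.568, 0.132], [0.503, 0.1], [0.471, 0.167]] c [0.5195 0.1497]
74 [[0.519, 0.181], [0.556, 0.132], [0.513, 0.099], [0.476, 0.148]] c [0.5158 0.1401]
[[-9.15200335e-01 -4.02999190e-01  6.47505192e-06]
 [-4.02999190e-01  9.15200334e-01  4.38777753e-05]
 [-2.36086776e-05  3.75475139e-05 -9.99999999e-01]]
```

View pics/crop1.png

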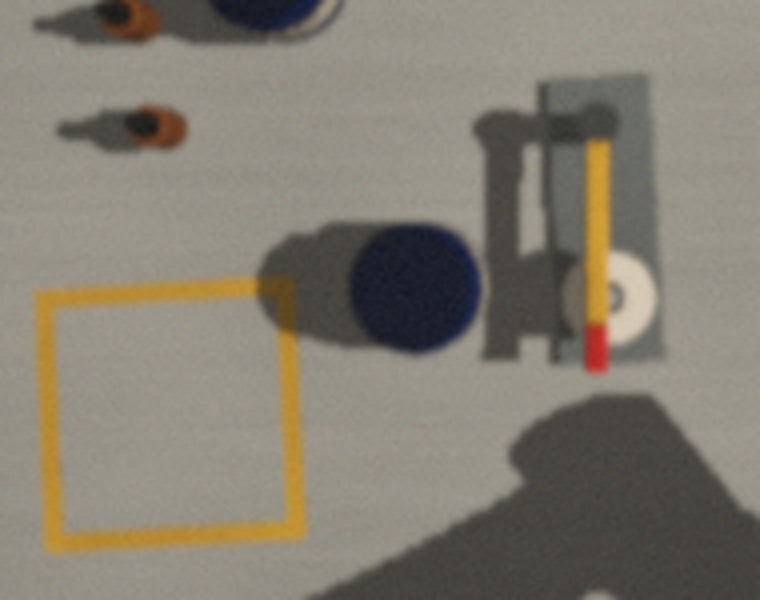

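The crop confirms it: the jar at (415,288) is nearest the base and its shadow overlaps the taped square. The arm lies over the reel. Now refining the jar, stand and arm poses.

Run:
```python
from h import *
T=capture("top")
def cw(x,y,z): return np.round(world(T,((x/4+105)/512,(y/4+150)/384),z)[:2],4)
print("lid",cw(415,288,.088),"L",cw(350,288,.088),"R",cw(479,288,.088),"t",cw(415,223,.088),"b",cw(415,353,.088))
print("bore",cw(616,297,.05),"reel R",cw(657,297,.048),"reel top/bot",cw(616,249,.048),cw(616,346,.048))
print("post",cw(599,120,.078)," plate", cw(542,80,.008),cw(648,75,.008),cw(665,357,.008),cw(550,362,.008))
print("tip",cw(596,372,.07),cw(597,140,.07))
K,d,R,t=cam(T);print("campos",-R.T@t)
```

```text
lid [0.5197 0.151 ] L [0.52   0.1908] R [0.5194 0.1119] t [0.5593 0.1508] b [0.4802 0.1512]
bore [0.5114 0.0288] reel R [0.511  0.0028] reel top/bot [0.5417 0.0285] [0.4803 0.0291]
post [0.6219 0.038 ]  plate [0.6537 0.077 ] [0.6563 0.0065] [ 0.4697 -0.0027] [0.4669 0.0732]
tip [0.4661 0.0414] [0.6099 0.0395]
campos [0.55766145 0.01961878 1.01745357]
```

Emit:
step_arm --targets "0 4 0 0 0 -0.14 1;1 5 0 0 0 -0.14 1;1 5 0 0 0 -0.135 1;1 5 0 0 0 0 1;1 5 0 0 0 0 1;1 5 0 0 0 0 1;2 5 0 0 0 0 1;2 5 0 0 0 0 1;2 5 0 0 0 0 1;2 5 0 0 0 0 1"

```text
time: 2.2
eef_pos: [0.3755, -0.0992, 0.2232]
tool_rot: [[-1.0, -0.0, 0.002], [-0.0, 1.0, 0.0], [-0.002, 0.0, -1.0]]
force: [1.7, -0.7, 0.5]
finger_gap: 0.087
finger_force: 0.0
```

Emit:
step_arm --targets "1.4 2.5 0 0 0 0 1;1.4 2.5 0 0 0 0 1;1.4 2.5 0 0 0 0 1;1.4 2.5 0 0 0 0 1;1.4 2.5 0 0 0 0 1;1.4 2.5 0 0 0 0 1;1.4 2.5 0 0 0 0 1;1.4 2.5 0 0 0 0 1;1.4 2.5 0 0 0 0 1;1.4 2.9 0 0 0 0 1"

```text
time: 3.2
eef_pos: [0.5157, 0.1538, 0.2227]
tool_rot: [[-1.0, 0.0, 0.0], [0.0, 1.0, 0.0], [-0.0, 0.0, -1.0]]
force: [0.5, -0.6, 0.3]
finger_gap: 0.0872
finger_force: 0.0
```

Run:
```python
from h import *
W=capture("wrist");save(W,"w1");S=capture("side");T=capture("top")
print(manip.observe()["eef_pos"])
for q,c in(("W",W),("S",S),("T",T)):
  for n,z in(("jar",0),("stand",0),("reel",.008),("keeper_hinge",.069),("keeper_tip",.069)):
    for m in mark_of(c,n)[:3]: print(q,n,round(m["score"],2),np.round(np.array(m["at"])*[512,384]),np.round(world(c,m["at"],z)[:2],4))
K,d,R,t=cam(W);print(-R.T@t)
```

```text
[0.51561352 0.15416833 0.2220442 ]
W jar 0.81 [255. 176.] [0.5186 0.1544]
W jar 0.61 [321. 303.] [0.7158 0.2555]
W stand 0.79 [165. 171.] [0.5119 0.0349]
W reel 0.85 [165. 172.] [0.511  0.0365]
S jar 0.95 [180. 256.] [0.7248 0.2447]
S jar 0.74 [263. 252.] [0.5245 0.1637]
S jar 0.69 [169. 232.] [0.7976 0.1654]
S stand 0.84 [275. 228.] [0.5191 0.0574]
S reel 0.68 [281. 227.] [0.5049 0.0555]
S keeper_hinge 0.6 [240. 201.] [0.6251 0.0557]
S keeper_hinge 0.16 [267. 177.] [ 0.5912 -0.106 ]
S keeper_tip 0.79 [294. 209.] [0.4716 0.0451]
T jar 0.66 [211. 223.] [0.5139 0.1566]
T jar 0.65 [210. 118.] [0.7963 0.1578]
T jar 0.63 [179. 141.] [0.7338 0.2436]
T stand 0.96 [256. 222.] [0.5142 0.0361]
T reel 0.57 [256. 220.] [0.5195 0.0381]
T keeper_hinge 0.67 [254. 180.] [0.6218 0.04  ]
T keeper_tip 0.59 [254. 246.] [0.4587 0.0413]
[0.43986916 0.15417447 0.38360146]
```

View pics/w1.png

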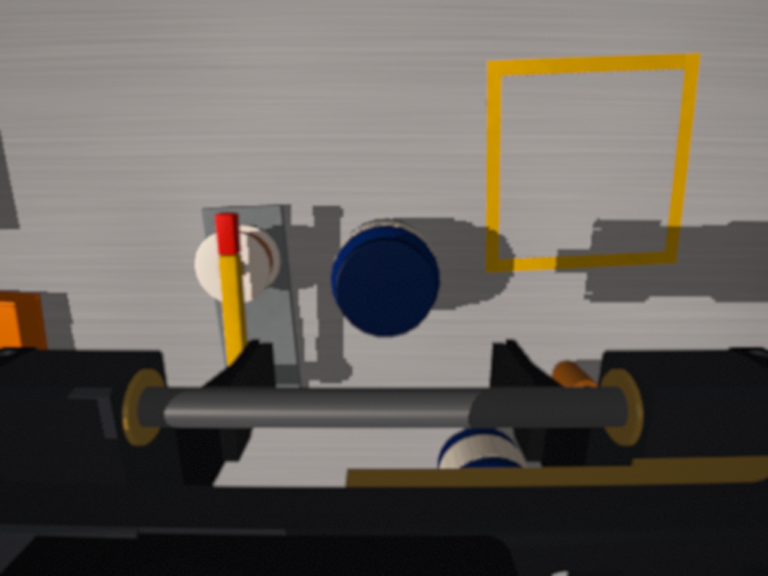

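The wrist view shows the jar's lid at about (386,284), midway between the fingers, so the jar is at about (0.518, 0.154). I'll lower onto the lid.

Emit:
step_arm --targets "0.2 0 -2.5 0 0 0 1;0 0 -2.5 0 0 0 1;0 0 -2.5 0 0 0 1;0 0 -2.5 0 0 0 1;0 0 -2 0 0 0 1;0 0 -1.5 0 0 0 1;0 0 -1 0 0 0 1;0 0 -0.7 0 0 0 1;0 0 0 0 0 0 1"

```text
time: 5.0
eef_pos: [0.5169, 0.1527, 0.0699]
tool_rot: [[-1.0, 0.0, -0.001], [0.0, 1.0, -0.001], [0.001, -0.001, -1.0]]
force: [-0.1, -0.1, 0.7]
finger_gap: 0.0869
finger_force: 0.0
```

Emit:
step_arm --targets "0 0 0 0 0 0 0.85;0 0 0 0 0 0 0.75;0 0 0 0 0 0 0.65;0 0 0 0 0 0 0.55;0 0 0 0 0 0 0.4;0 0 0 0 0 0 0.4"

```text
time: 5.6
eef_pos: [0.518, 0.1536, 0.0713]
tool_rot: [[-1.0, -0.0, 0.002], [-0.0, 1.0, 0.001], [-0.002, 0.001, -1.0]]
force: [-1.1, 2.6, 3.8]
finger_gap: 0.0713
finger_force: 30.0
```

Emit:
step_arm --targets "-0.4 0.9 0 0 0 0 0.4;-0.9 1.8 0 0 0 0 0.4;-0.9 1.8 0 0 0 0 0.4;-0.9 1.8 0 0 0 0 0.4;-0.9 1.8 0 0 0 0 0.4"

```text
time: 6.1
eef_pos: [0.4772, 0.2336, 0.0714]
tool_rot: [[-1.0, -0.0, 0.001], [-0.0, 1.0, -0.002], [-0.001, -0.002, -1.0]]
force: [2.6, -3.8, 6.6]
finger_gap: 0.0712
finger_force: 30.0
```

Emit:
step_arm --targets "-0.9 1.8 0 0 0 0 0.4;-0.9 1.8 0 0 0 0 0.4;-0.9 1.8 0 0 0 0 0.4;-0.9 1.8 0 0 0 0 0.4;-0.6 1.3 0 0 0 0 0.4;-0.3 0.8 0 0 0 0 0.4;0 0 0 0 0 0 0.4"

```text
time: 6.8
eef_pos: [0.4317, 0.3272, 0.0714]
tool_rot: [[-1.0, -0.001, 0.0], [-0.001, 1.0, -0.001], [-0.0, -0.001, -1.0]]
force: [-2.1, -0.3, 6.8]
finger_gap: 0.0713
finger_force: 30.0
```

Emit:
step_arm --targets "0 0 0 0 0 0 0.8;0 0 0 0 0 0 1;0 0 0 0 0 0 1;0 0 0 0 0 0 1;0 0 1 0 0 0 1;0 0 2 0 0 0 1;0 0 4 0 0 0 1;0 0 4 0 0 0 1;0 0 3 0 0 0 1"

```text
time: 7.7
eef_pos: [0.4327, 0.3272, 0.214]
tool_rot: [[-1.0, 0.0, 0.003], [0.0, 1.0, 0.002], [-0.003, 0.002, -1.0]]
force: [0.3, 1.2, 0.3]
finger_gap: 0.0873
finger_force: 0.0
```

Run:
```python
from h import *
W=capture("wrist");S=capture("side");T=capture("top");save(S,"s2")
print(manip.observe()["eef_pos"])
for q,c in(("W",W),("S",S),("T",T)):
  for n,z in(("jar",0),("stand",0),("reel",.008),("keeper_hinge",.069),("keeper_tip",.069)):
    for m in mark_of(c,n)[:3]: print(q,n,round(m["score"],2),np.round(np.array(m["at"])*[512,384]),np.round(world(c,m["at"],z)[:2],4))
```

```text
[0.43302224 0.32779029 0.21368001]
W jar 0.59 [253. 173.] [0.4306 0.3258]
W stand 0.55 [ 48. 232.] [0.5142 0.0374]
W reel 0.65 [ 42. 232.] [0.5112 0.0351]
W keeper_tip 0.69 [  3. 218.] [0.4689 0.0407]
S jar 0.87 [169. 228.] [0.8072 0.1499]
S jar 0.86 [178. 256.] [0.728  0.2469]
S jar 0.77 [283. 309.] [0.4322 0.3298]
S stand 0.62 [276. 226.] [0.52   0.0453]
S stand 0.29 [171. 286.] [0.6958 0.345 ]
S reel 0.51 [279. 221.] [0.5162 0.0316]
S keeper_hinge 0.57 [239. 200.] [0.6307 0.0517]
T jar 0.97 [179. 144.] [0.7254 0.2427]
T jar 0.92 [211. 118.] [0.7977 0.1567]
T jar 0.72 [148. 256.] [0.4268 0.326 ]
T stand 0.93 [258. 224.] [0.5091 0.0322]
T stand 0.2 [256. 243.] [0.4588 0.0366]
T reel 0.78 [259. 223.] [0.5137 0.0302]
T keeper_hinge 0.61 [254. 180.] [0.623 0.041]
T keeper_tip 0.85 [254. 243.] [0.4661 0.0412]
```

View pics/s2.png

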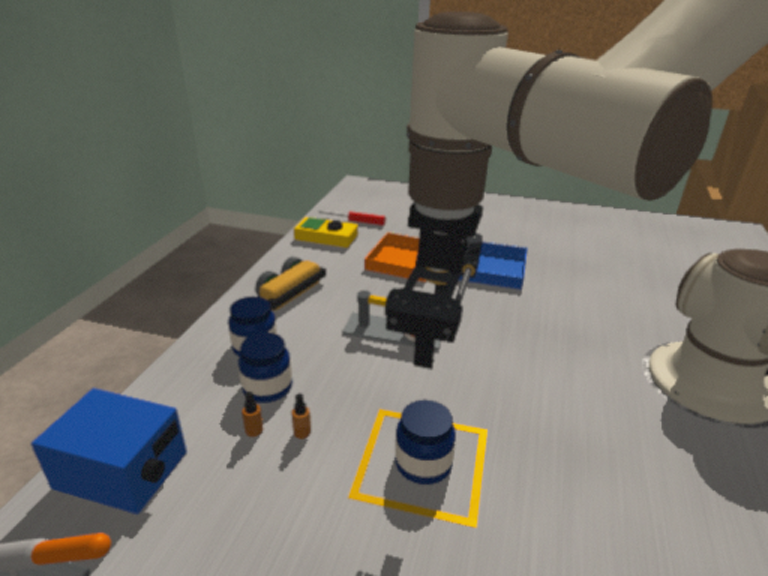

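The jar stands upright inside the square at about (425,445), confirmed at about (0.431, 0.327) against the square's centre (0.433, 0.328). Next I'll shut the fingers and go to the arm's -y side.

Emit:
step_arm --targets "0.7 -4 0 0 0 0 -1;0.7 -4 0 0 0 0 -1;0.7 -4 0 0 0 0 -1;0.7 -4 0 0 0 0 -1;0.8 -4 0 0 0 0 -1;0.8 -4 0 0 0 0 -1;0.8 -4 0 0 0 0 -1;0.8 -4 0 0 0 0 -1;0.8 -3 0 0 0 0 -1;0 0 0 0 0 0 -1"

```text
time: 9.6
eef_pos: [0.5006, -0.0259, 0.2105]
tool_rot: [[-1.0, 0.005, 0.0], [0.005, 1.0, -0.0], [-0.0, -0.0, -1.0]]
force: [-0.3, 1.0, -0.3]
finger_gap: 0.0148
finger_force: 0.0
```

Emit:
step_arm --targets "0 0 -3 0 0 0 -1;0 0 -3 0 0 0 -1;0 0 -3 0 0 0 -1;0 0 -3 0 0 0 -1;0 0 -2 0 0 0 -1;0 0 -0.9 0 0 0 -1;0 0 0 0 0 0 -1"

```text
time: 10.3
eef_pos: [0.4996, -0.0228, 0.0607]
tool_rot: [[-1.0, -0.0, -0.002], [-0.0, 1.0, -0.001], [0.002, -0.001, -1.0]]
force: [1.0, 0.1, 0.9]
finger_gap: 0.0006
finger_force: 0.0
```

Emit:
step_arm --targets "0 2 0.3 0 0 0 -1;0 2 0 0 0 0 -1;0 1.2 0 0 0 0 -1;0 1.2 0 0 0 0 -1;0.1 1.2 0 0 0 0 -1;0.2 1.2 0 0 0 0 -1;0.3 1.2 0 0 0 0 -1;0.3 1.1 0 0 0 0 -1"

```text
time: 11.1
eef_pos: [0.5094, 0.0887, 0.0645]
tool_rot: [[-1.0, 0.0, -0.0], [0.0, 1.0, -0.0], [0.0, -0.0, -1.0]]
force: [0.9, -0.5, -0.6]
finger_gap: 0.0006
finger_force: 0.3
```

Emit:
step_arm --targets "0.6 1.1 0 0 0 0 -1;0.7 1.1 0 0 0 0 -1;0.7 1 0 0 0 0 -1;1 0.9 0 0 0 0 -1;1 0.8 0 0 0 0 -1;1 0.7 0 0 0 0 -1;1.1 0.5 0 0 0 0 -1;1 0.4 0 0 0 0 -1;1 0.3 0 0 0 0 -1;1 0.3 0 0 0 0 -1"

```text
time: 12.1
eef_pos: [0.601, 0.159, 0.0644]
tool_rot: [[-1.0, 0.001, -0.0], [0.001, 1.0, -0.0], [0.0, -0.0, -1.0]]
force: [-0.5, -0.0, -0.9]
finger_gap: 0.0008
finger_force: 0.3
```

Emit:
step_arm --targets "0.4 0 0 0 0 0 -1;0.3 0 0 0 0 0 -1;0.2 0 0 0 0 0 -1;0 0 0 0 0 0 -1"

```text
time: 12.5
eef_pos: [0.6039, 0.1587, 0.0638]
tool_rot: [[-1.0, 0.001, -0.011], [0.001, 1.0, -0.002], [0.011, -0.002, -1.0]]
force: [-13.4, 4.3, 7.6]
finger_gap: 0.0007
finger_force: 6.7
```

The arm is at its stop. I'll back off, rise and look down at the reel.

Emit:
step_arm --targets "-1 0 0 0 0 0 -1;-1 0 0 0 0 0 -1;0 0 4 0 0 0 -1;0 0 5 0 0 0 -1;0 0 5 0 0 0 0;-2 -3 0 0 0 0 1;-2 -3 0 0 0 0 1;-2 -3 0 0 0 0 1;-1.8 -3.5 0 0 0 0 1;0 0 0 0 0 0 1"

```text
time: 13.5
eef_pos: [0.5086, 0.0308, 0.2051]
tool_rot: [[-1.0, 0.004, 0.0], [0.004, 1.0, 0.0], [-0.0, 0.0, -1.0]]
force: [0.9, -0.5, -0.4]
finger_gap: 0.0405
finger_force: 0.0
```

Run:
```python
from h import *
W=capture("wrist");T=capture("top");save(W,"w3");
print(manip.observe()["eef_pos"])
for q,c in(("W",W),("T",T)):
  for n,z in(("stand",0),("reel",.008),("keeper_hinge",.069),("keeper_tip",.069)):
    for m in mark_of(c,n)[:2]: print(q,n,round(m["score"],2),np.round(np.array(m["at"])*[512,384]),np.round(world(c,m["at"],z)[:2],4))
K,d,R,t=cam(W);o=-R.T@t;print(o)
g=cv2.cvtColor(W["img"],cv2.COLOR_RGB2HSV); m=cv2.inRange(g,(0,0,170),(30,70,255)); m[225:]=0
n,l,s,c=cv2.connectedComponentsWithStats(m)
for i in np.argsort(-s[1:,4])[:3]+1:
    p=cv2.convexHull(cv2.findNonZero((l==i).astype(np.uint8)));e=cv2.minAreaRect(p)
    print(s[i],np.round(e[0],1),e[1],np.round(world(W,(np.array(e[0])+.5)/[512,384],.048),4))
```

```text
[0.51116469 0.03311672 0.20520522]
W stand 0.65 [258. 178.] [0.511 0.036]
W reel 0.9 [256. 182.] [0.5133 0.0327]
W keeper_hinge 0.55 [262. 286.] [0.6232 0.0395]
W keeper_tip 0.21 [257. 179.] [0.4965 0.0332]
T stand 0.89 [258. 222.] [0.5139 0.0324]
T stand 0.51 [145. 185.] [0.6169 0.3358]
T keeper_hinge 0.66 [255. 178.] [0.627  0.0384]
T keeper_hinge 0.26 [373. 260.] [ 0.4215 -0.2507]
T keeper_tip 0.96 [195. 183.] [0.6161 0.1885]
[0.43287419 0.03143517 0.36598901]
[ 232  158   53   55 1940] [257. 186.] (53.740108489990234, 50.91168975830078) [0.5099 0.0345 0.048 ]
[471  92  31  48 854] [484.2 114. ] (23.877092361450195, 50.048423767089844) [0.4308 0.2781 0.048 ]
[254 186   4   5  13] [254.9 187.7] (2.236067771911621, 4.919349670410156) [0.5119 0.0321 0.048 ]
```

View pics/w3.png

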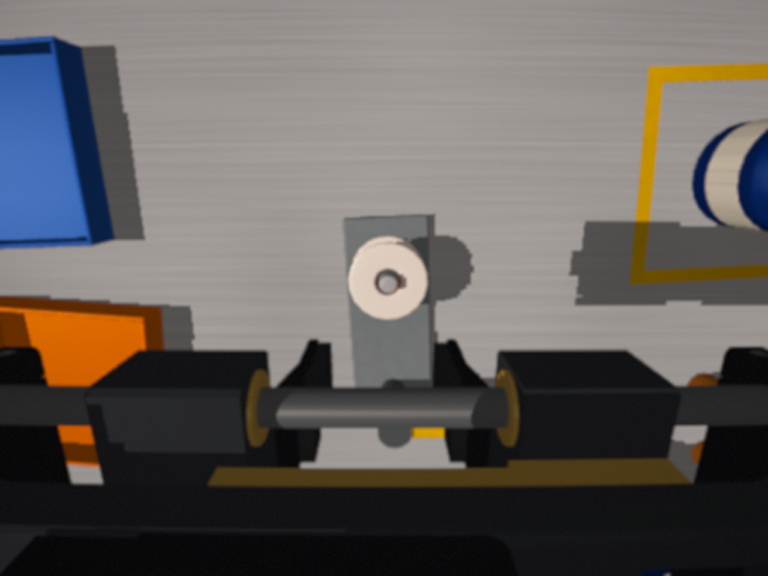

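The view shows the arm swung aside, with its yellow near (428,432). The reel's top flange is at (388,279) and the spindle shows in its bore. The reel is at about (0.512, 0.034), so I'll grasp it.

Emit:
step_arm --targets "0 0 0 0 0 0 1;0 0 0 0 0 0 1;0 0 -3 0 0 0 1;0 0 -3 0 0 0 1;0 0 -3 0 0 0 1;0 0 -3 0 0 0 1;0 0 -2.5 0 0 0 1;0 0 -2 0 0 0 1;0 0 -1.5 0 0 0 1;0 0 0 0 0 0 1"

```text
time: 15.0
eef_pos: [0.5098, 0.0334, 0.0226]
tool_rot: [[-1.0, 0.001, -0.005], [0.001, 1.0, -0.002], [0.005, -0.002, -1.0]]
force: [0.5, 0.6, 0.8]
finger_gap: 0.0872
finger_force: 0.0
```

Emit:
step_arm --targets "0 0 0 0 0 0 0.6;0 0 0 0 0 0 0.5;0 0 0 0 0 0 0.4;0 0 0 0 0 0 0.2;0 0 0 0 0 0 0;0 0 0 0 0 0 0;0 0 0 0 0 0 0"

```text
time: 15.7
eef_pos: [0.5116, 0.0341, 0.0252]
tool_rot: [[-1.0, -0.0, 0.001], [-0.0, 1.0, 0.0], [-0.001, 0.0, -1.0]]
force: [-1.4, 0.2, 6.6]
finger_gap: 0.0578
finger_force: 30.7
```

Emit:
step_arm --targets "0 0 0.5 0 0 0 0;0 0 1 0 0 0 0;0 0 1 0 0 0 0;0 0 1 0 0 0 0;0 0 1.5 0 0 0 0;0 0 1.5 0 0 0 0;0 0 1.5 0 0 0 0;0 0 1.5 0 0 0 0;0 0 0 0 0 0 0"

```text
time: 16.6
eef_pos: [0.5127, 0.0343, 0.1222]
tool_rot: [[-1.0, -0.0, 0.005], [-0.0, 1.0, 0.002], [-0.005, 0.002, -1.0]]
force: [-0.4, -0.4, -2.6]
finger_gap: 0.0576
finger_force: 30.7
```

Run:
```python
from h import *
W=capture("wrist");T=capture("top");S=capture("side")
o=manip.observe();print(o["eef_pos"],o["finger_gap"],o["force"])
i=np.hstack([W["img"][100:290,150:350],S["img"][100:290,200:400]])[:,:,::-1]
cv2.imwrite("pics/lift.png",cv2.resize(i,None,fx=2,fy=2))
for q,c in(("W",W),("T",T),("S",S)):
  for n,z in (("blue_tray",0),("orange_tray",0),("reel",.105)):
    for m in mark_of(c,n)[:1]: print(q,n,round(m["score"],2),np.round(world(c,m["at"],z)[:2],4))
```

```text
[0.51055566 0.03372626 0.1191353 ] 0.05776088662816168 [-0.25651793 -0.05893693 -3.15860314]
W reel 0.97 [0.5139 0.0344]
T blue_tray 0.77 [ 0.4103 -0.2676]
T orange_tray 0.74 [ 0.6191 -0.245 ]
T reel 0.41 [0.6266 0.0409]
S orange_tray 0.6 [ 0.6171 -0.2425]
S reel 0.72 [0.514  0.0293]
```

View pics/lift.png

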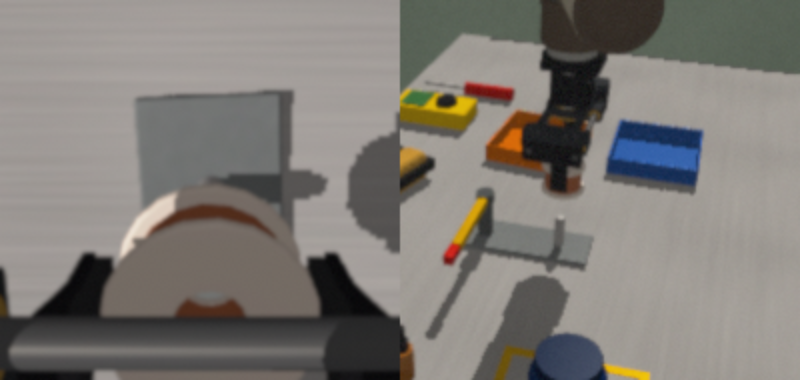

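The reel is lifted clear and upright (left half, fingers either side at (80,290) and (330,290)). The right half shows the bare spindle at (560,230) and the blue tray at (655,150). Now I'll carry it to the tray centre at about (0.411, -0.271).

Emit:
step_arm --targets "-0.5 -1.5 0 0 0 0 0;-1 -3 0 0 0 0 0;-1 -3 0 0 0 0 0;-1 -3 0 0 0 0 0;-1 -3 0 0 0 0 0;-1 -3 0 0 0 0 0;-1 -3 0 0 0 0 0;-1 -3 0 0 0 0 0;-1 -3 0 0 0 0 0;-1 -3 0 0 0 0 0"

```text
time: 18.2
eef_pos: [0.415, -0.2527, 0.1197]
tool_rot: [[-1.0, 0.0, -0.0], [0.0, 1.0, -0.0], [0.0, -0.0, -1.0]]
force: [0.3, 0.2, -2.6]
finger_gap: 0.0577
finger_force: 30.7
```

Emit:
step_arm --targets "-0.6 -2 0 0 0 0 0;0 0 -1.5 0 0 0 0;0 0 -1.5 0 0 0 0;0 0 -1.5 0 0 0 0;0 0 -1.5 0 0 0 0;0 0 -1 0 0 0 0;0 0 -1 0 0 0 0;0 0 -0.5 0 0 0 0;0 0 0 0 0 0 0"

```text
time: 19.1
eef_pos: [0.4098, -0.2711, 0.034]
tool_rot: [[-1.0, 0.0, -0.001], [0.0, 1.0, 0.0], [0.001, 0.0, -1.0]]
force: [-0.6, 0.5, -2.7]
finger_gap: 0.0577
finger_force: 30.7
```

Run:
```python
from h import *
o=manip.observe();print(o["eef_pos"],o["finger_gap"],o["force"])
W=capture("wrist");save(W,"place",None,1.2)
for m in mark_of(W,"reel")[:1]+mark_of(W,"blue_tray")[:1]: print(world(W,m["at"],.01),m["score"])
```

```text
[ 0.40978936 -0.27109022  0.03401837] 0.05767281501065497 [-0.58881715  0.4604385  -2.72089451]
[ 0.41207896 -0.27153157  0.01      ] 0.84
```

View pics/place.png

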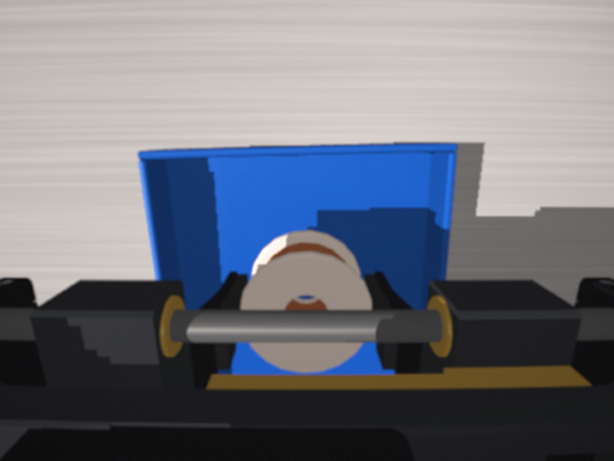

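The reel, at (306,310), is over the middle of the blue tray, with its underside about 17 mm up. I'll lower until it touches.

Emit:
step_arm --targets "0 0 -0.4 0 0 0 0;0 0 -0.3 0 0 0 0;0 0 -0.2 0 0 0 0;0 0 0 0 0 0 0"

```text
time: 19.65
eef_pos: [0.4099, -0.271, 0.0252]
tool_rot: [[-1.0, 0.0, -0.001], [0.0, 1.0, 0.0], [0.001, 0.0, -1.0]]
force: [0.4, -0.4, -1.7]
finger_gap: 0.0578
finger_force: 30.7
```

Emit:
step_arm --targets "0 0 -0.2 0 0 0 0;0 0 -0.1 0 0 0 0;0 0 0 0 0 0 0"

```text
time: 19.95
eef_pos: [0.4101, -0.2711, 0.0224]
tool_rot: [[-1.0, 0.0, -0.0], [0.0, 1.0, 0.0], [0.0, 0.0, -1.0]]
force: [0.1, 0.4, -2.1]
finger_gap: 0.0578
finger_force: 30.7
```

Emit:
step_arm --targets "0 0 -0.1 0 0 0 0;0 0 -0.1 0 0 0 0;0 0 0 0 0 0 0"

```text
time: 20.25
eef_pos: [0.4103, -0.2712, 0.0212]
tool_rot: [[-1.0, -0.0, 0.0], [-0.0, 1.0, -0.0], [-0.0, -0.0, -1.0]]
force: [-1.3, 0.8, 3.3]
finger_gap: 0.0576
finger_force: 30.7
```

It has touched down, so I'll release and rise.

Emit:
step_arm --targets "0 0 0 0 0 0 0.6;0 0 0 0 0 0 0.8;0 0 0 0 0 0 0.8;0 0 0 0 0 0 0.8;0 0 1 0 0 0 0.8;0 0 2 0 0 0 0.8;0 0 4 0 0 0 0.8;0 0 4 0 0 0 0.8;0 0 5 0 0 0 0.8;0 0 2 0 0 0 0"

```text
time: 21.25
eef_pos: [0.4122, -0.2722, 0.2065]
tool_rot: [[-1.0, -0.001, 0.009], [-0.001, 1.0, -0.004], [-0.009, -0.004, -1.0]]
force: [1.2, -0.7, 0.5]
finger_gap: 0.0751
finger_force: 0.0
```

Run:
```python
from h import *
o=manip.observe();print(o["eef_pos"],o["finger_gap"],o["force"])
W=capture("wrist");T=capture("top");cv2.imwrite("pics/rel.png",np.hstack([W["img"],T["img"]])[:,:,::-1][:,::1])
i=cv2.imread("pics/rel.png");cv2.imwrite("pics/rel.png",cv2.resize(i,(800,300)))
for c in(W,T):
  for n,z in(("reel",.005),("blue_tray",0),("keeper_tip",.069),("keeper_hinge",.069)):
    for m in mark_of(c,n)[:1]: print(n,world(c,m["at"],z),m["score"])
```

```text
[ 0.41221013 -0.27215458  0.20647709] 0.07509269224796357 [ 1.19593972 -0.70466115  0.54011997]
reel [ 0.40970737 -0.27476     0.005     ] 0.66
blue_tray [ 0.41344128 -0.27421851  0.        ] 0.59
reel [ 0.41119493 -0.2700131   0.005     ] 0.52
blue_tray [ 0.40813341 -0.27661009  0.        ] 0.7
keeper_tip [ 0.61090727 -0.224543    0.069     ] 0.7
keeper_hinge [0.62200893 0.04345249 0.069     ] 0.79
```

View pics/rel.png

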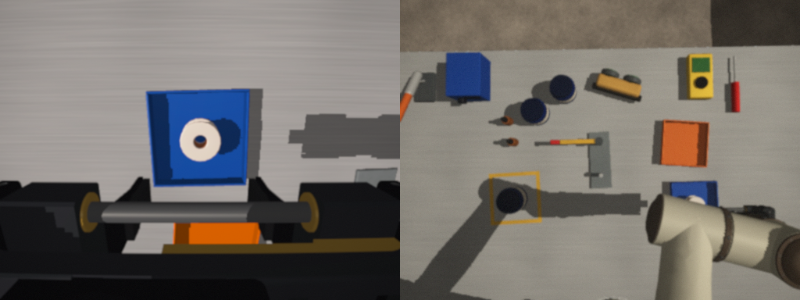

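The reel lies flat in the blue tray at left (200,140), the jar is in its square, and the arm is aside. Next I'll go round to the arm's far (+x) side, at z ≈ 0.2.

Emit:
step_arm --targets "2 4 0 0 0 0 -1;2.6 4.2 0 0 0 0 -1;2.6 4.2 0 0 0 0 -1;2.6 4.2 0 0 0 0 -1;2.6 4.2 0 0 0 0 -1;2.6 4.2 0 0 0 0 -1;2.6 4.2 0 0 0 0 -1;2.6 4.2 0 0 0 0 -1;2.6 4.2 0 0 0 0 -1;2.6 4.2 0 0 0 0 -1"

```text
time: 22.75
eef_pos: [0.6648, 0.1487, 0.1996]
tool_rot: [[-1.0, -0.0, -0.001], [-0.0, 1.0, -0.001], [0.001, -0.001, -1.0]]
force: [0.9, -0.6, -0.3]
finger_gap: 0.0003
finger_force: 0.0
```

Emit:
step_arm --targets "0.5 0.5 0 0 0 0 -1;0 0 0 0 0 0 -1;0 0 0 0 0 0 -1"

```text
time: 23.05
eef_pos: [0.6685, 0.151, 0.1998]
tool_rot: [[-1.0, 0.001, -0.002], [0.001, 1.0, -0.001], [0.002, -0.001, -1.0]]
force: [-1.1, -0.6, 0.1]
finger_gap: 0.0006
finger_force: 0.0
```

Emit:
step_arm --targets "0 0 -3 0 0 0 -1;0 0 -3 0 0 0 -1;0 0 -3 0 0 0 -1;0 0 -2.5 0 0 0 -1;0 0 -2 0 0 0 -1;0 0.6 0 0 0 0 -1;-1.5 0.4 0 0 0 0 -1;-1.5 0 0 0 0 0 -1;-1.3 0 0 0 0 0 -1;-1.3 0 0 0 0 0 -1"

```text
time: 24.05
eef_pos: [0.6136, 0.1615, 0.0679]
tool_rot: [[-1.0, 0.001, 0.004], [0.001, 1.0, 0.001], [-0.004, 0.001, -1.0]]
force: [1.3, -0.5, -0.4]
finger_gap: 0.0005
finger_force: 0.3
```

Emit:
step_arm --targets "-1.4 -0.2 0 0 0 0 -1;-1.3 -0.4 0 0 0 0 -1;-1.3 -0.6 0 0 0 0 -1;-1.2 -0.8 0 0 0 0 -1;-1.1 -1 0 0 0 0 -1;-1 -1 0 0 0 0 -1;-0.8 -1 0 0 0 0 -1;-0.7 -1 0 0 0 0 -1;-0.6 -1 0 0 0 0 -1"

```text
time: 24.95
eef_pos: [0.5192, 0.0912, 0.0664]
tool_rot: [[-1.0, 0.0, 0.002], [0.0, 1.0, 0.001], [-0.002, 0.001, -1.0]]
force: [1.0, 0.7, 0.9]
finger_gap: 0.0007
finger_force: 0.3
```

Emit:
step_arm --targets "-0.6 -1 0 0 0 0 -1;-0.6 -1 0 0 0 0 -1;-0.5 -0.9 0 0 0 0 -1;0 -0.5 0 0 0 0 -1;0 -0.3 0 0 0 0 -1;0 -0.2 0 0 0 0 -1"

```text
time: 25.55
eef_pos: [0.5022, 0.0526, 0.0654]
tool_rot: [[-1.0, 0.0, -0.0], [0.0, 1.0, -0.0], [0.0, -0.0, -1.0]]
force: [-0.8, 0.1, 0.8]
finger_gap: 0.0006
finger_force: 0.3
```

Emit:
step_arm --targets "0 -0.2 0 0 0 0 -1;0 -0.2 0 0 0 0 -1;0 -0.2 0 0 0 0 -1;0 0 0 0 0 0 -1"

```text
time: 25.95
eef_pos: [0.5024, 0.0504, 0.0655]
tool_rot: [[-1.0, 0.0, 0.002], [0.0, 1.0, 0.005], [-0.002, 0.005, -1.0]]
force: [-5.3, 16.1, -0.1]
finger_gap: 0.0002
finger_force: 8.0
```

The arm is closed against its stop (16 N). I'll back off, rise, move aside and check.

Emit:
step_arm --targets "0 1 0 0 0 0 -1;0 1.5 0 0 0 0 -1;0 1.5 0 0 0 0 -1;0 0 4 0 0 0 -1;0 0 5 0 0 0 -1;0 0 5 0 0 0 -1;-4 2 0 0 0 0 -1;-4 2 0 0 0 0 -1;-4 0 0 0 0 0 -1;0 0 0 0 0 0 -1"

```text
time: 26.95
eef_pos: [0.3781, 0.1264, 0.2055]
tool_rot: [[-1.0, -0.003, -0.002], [-0.003, 1.0, 0.0], [0.002, 0.0, -1.0]]
force: [1.1, -0.9, 0.1]
finger_gap: 0.0003
finger_force: 0.0
```

Run:
```python
from h import *
T=capture("top");S=capture("side");i=np.hstack([T["img"],S["img"]])[:,:,::-1]
cv2.imwrite("pics/end.png",cv2.resize(i,(800,300)))
for c in(T,S):
  for n,z in(("reel",.005),("jar",0),("stand",0),("keeper_tip",.069),("keeper_hinge",.069)):
    for m in mark_of(c,n)[:3]: print(n,np.round(world(c,m["at"],z),3),m["score"])
```

```text
reel [ 0.412 -0.269  0.005] 0.66
reel [0.703 0.346 0.005] 0.59
reel [0.628 0.324 0.005] 0.24
jar [0.731 0.245 0.   ] 0.67
jar [0.421 0.328 0.   ] 0.65
jar [0.799 0.158 0.   ] 0.63
stand [0.503 0.03  0.   ] 0.84
stand [0.626 0.035 0.   ] 0.66
keeper_tip [0.463 0.032 0.069] 0.72
keeper_hinge [0.63  0.041 0.069] 0.75
reel [ 0.422 -0.272  0.005] 0.36
jar [0.723 0.251 0.   ] 0.84
jar [0.43 0.33 0.  ] 0.61
stand [0.519 0.038 0.   ] 0.72
keeper_tip [0.468 0.032 0.069] 0.9
keeper_tip [ 0.589 -0.12   0.069] 0.56
keeper_hinge [0.624 0.056 0.069] 0.63
```

View pics/end.png

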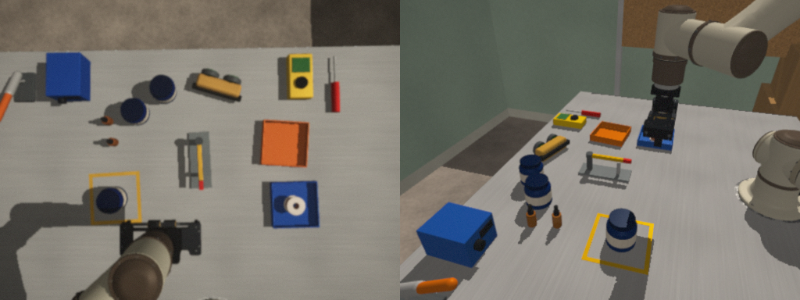

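The end views show the reel in the blue tray at left (295,206), the jar in its square at (110,200), and the arm closed over the spindle with its red tip at (201,184). The vials and goggles haven't moved, and the robot is clear of everything.

```bash
python3 -c "
from plant import manip
print(manip.sign_off())"
```

```text
the job is handed in; nothing more can be done
None
```

The job is handed in (no verdict was returned): in the last pictures the reel lies flat in the blue tray, the jar stands upright in its square, the retaining arm is closed on its stop over the empty spindle, and the vials and goggles look undisturbed.

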